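# Stow the food box behind the sprung one-way gate

### The arm

A 6-joint arm with a two-finger parallel gripper is mounted at the origin on the work surface. World frame = base frame: x ahead of the robot, y to its left, z up, the work surface at z = 0. Lengths are in m, angles in rad, forces in N, time in s.
With the tool pointing down it reaches from about 0.375 to 0.9 m from the base axis. Payload 3.1 kg.
Tool frame: the origin (TCP) lies midway between the tips of the shut fingers; the grasp point (between the pads) lies 19 mm behind it; z points along the fingers, y is the line along which they close (so a half turn about z gives the same grasp; the last joint's range is limited). The gripper opens to 85 mm and grips with 20 to 120 N. Pads are 22 mm wide; open, the fingers measure 114 mm over their backs; the gripper's body (76 mm by 85 mm) begins 54 mm behind the grasp point. The pads swing forward as they close: fully open they stand 13 mm farther back than shut.
Start: joints at [1.081, 0.527, 1.433, -0, 1.181, -0.178], TCP at [0.191, 0.595, 0.231] pointing down, gripper open.
Joint ranges: [-3.08, 3.08], [-0.75, 2.2], [0.22, 2.44], [-1.43, 4.57], [0, 2.65], [-2.85, 2.85]. Speed limits (rad/s): [2.79, 2.79, 3.14, 3.14, 3.14, 3.14].

### API

Orientations are given as a unit quaternion [x, y, z, w].
In Python, from station import manip gives the robot as it stands. The module is installed in compiled form; this text tells all that it offers.
- The arm moves only by the tool apply_moves, never from a script. Its arguments are lists of equal length, an entry for each row: "claw": the gripper's target within -1 to 1 (fully open at 1, half-way at 0, shut at -1); "travel": the shift along the tool's x, y, z scaled (see below), a list of three; "turn": the turn, a rotation vector about the tool's x, y, z scaled (see below), a list of three. In form: {"claw": [claw, ...], "travel": [[dx, dy, dz], ...], "turn": [[rx, ry, rz], ...]}. A call has 1 to 5 rows; each row is the pose to reach, as a shift and turn from the pose commanded when the call began, along the tool's axes at that moment, turning the shorter way round; what a row does not reach only later rows make up. The controller multiplies each number of a shift by 800 mm and each number of a turn by 180 degrees. A row lasts 1/12 s, in which the tool goes at most 41.7 mm and 7.16 degrees, less where a joint would pass 70% of its speed; a pose out of reach is approached as far as the arm can. A call with a number of a shift or a turn outside -1 to 1 is refused whole. A call with a gripper value outside its range is refused whole. The fingers move at their own pace and stop on an object; "newtons" is the grip in N (left out, the last holds). Time passes only in rows, so rows that repeat a pose let the fingers close. It gives the time, the measured TCP pose, the force, the opening and the grip force at its end, in the units of the state.
- manip.sense(): the state, without advancing time (a new reading comes with each control period).
- manip.snapshot(name): name is "side" or "top" or "wrist"; returns a dict with "pixels" (420x560x3 uint8, red, green, blue), "depth" (420x560 float32, m along the optical axis (not along the pixel's ray), 0 where there is no reading), "intrinsics" (3x3 intrinsics, pixels), "k1" (the pictures are not rectified: a ray, as slopes to the right and down, at radius r is drawn at 1 + k1 r^2 times it, then the intrinsics apply), "R" (3x3) and "t" (3): a world point X has camera coordinates R X + t. Camera axes: x right, y down, z forward; pixel columns grow to the right and rows downward; lengths in m; the calibration is good to about 2 mm. A picture is of the moment at which its call begins.
- manip.sign_off(): hands the job in; it is judged then, once.
The state is a dict: "t": time; "q": joint angles; "qd": joint speeds; "tau": joint torques, N m; "tcp_pos": TCP position; "tool_rot": TCP orientation; "force": force on the tool from outside, world axes, zero at the start; "ft_torque": the same for the moment, N m; "finger_gap": opening from 0.0 (shut) to 1.0 (fully open); "gripper_force": force on a finger pad.
Only numpy, scipy, OpenCV 4.12 (cv2) and the standard library are available. Lean on these libraries where they do the work, as an engineer would, in place of code of your own. Each camera call takes 0.05 s, during which the arm holds its last target. There are 200 camera calls.

### The job

Take the blue food box, set it down on the open end of the green-sided slide and push it along the floor through the orange one-way gate, firmly home onto the sprung black pad at the far end without ramming it. Let go and leave the box standing in the slide with both gate flaps shut behind it, and do not disturb the other things on the crate.

Things in the scene. Friction and masses are not known exactly. Their poses are not given: they have to be found in the camera images.
- foodbox_mid (a point): centre (half-way up) of the loose blue food box with white end clips: 90 mm long (x), 60 mm wide (y), 76 mm high (z), same either way round; vertical corners rounded 12 mm; 0.2 to 0.33 kg; starts on the table. Held across its 60 mm sides with the fingertips over 34 mm above its underside, the fingers clear the slide's sides, posts and flaps and pass above them.
- lane: the fixed, open-topped slide with green sides. Origin: on the table under the middle of the gate's hinge line; x the push direction (open end to stop), y left, z up. Floor top 6 mm above the table, 112 mm wide, x = -145 to 250 mm. Sides and posts end 30 to 36 mm above the table. The box must not press on any part of it with over 60 N.
- slide_apron (a point): on the slide's floor top at slide x = -95 mm: set the middle of the box's underside down here. The floor is open (no sides) from x = -145 to -65 mm; then to x = -8 mm a funnel narrows from about 98 to 64 mm between its sides.
- slide_gate (a point): on the slide's floor top at slide x = 0, mid-gate. Hinge posts, 10 mm thick, stand at y = +-42 mm. Behind the gate x = 0 to 52 mm is flap room, 100 mm wide; from 52 to 70 mm the sides taper in, then guides 64 mm apart run to x = 225 mm.
- gate_left (a joint): angle of the left (+y) orange flap, rad: 0 shut (straight across), growing to 1.5 as it swings in the push direction; it cannot swing the other way. Flap 41 mm long, 8 to 32 mm above the table, sprung shut with 0.015 to 0.03 N m: the box feels a few newtons. The passing box holds it at about 1.3; it snaps shut once the box's rear end is 45 mm past the hinge line.
- gate_right (a joint): the same for the right (-y) flap
- stop: fixed grey block of the end stop: origin on the slide's floor, mid-width, 230 mm past the gate; 70 mm wide, 62 mm high. A clamped carriage on its front carries the sprung black pad (46 mm square, 10 to 56 mm above the floor). Its setting differs each time and is not in the readings: the pad's face is first met by the box's front somewhere between slide x = 146 and 206 mm.
- stop_mid (a point): centre of the grey stop block, 31 mm above the slide's floor and 241 mm past the gate. The pad's spring takes 2 N to start and 3.5 N more per mm, for 5 mm, then it is hard. The box is home when it has been pressed on the pad with 7 N or more for a moment; over 18 N is ramming. Aim for 12 N at the hand, as friction in the slide may take a few. On letting go the spring may push the box a few mm back.
- mug_mid (a point): centre of a cream enamel mug, 82 mm wide, 82 mm high; loose, to be left alone
- jar_mid (a point): centre of a squat glass jar with brass twist cap, 80 mm wide, 78 mm high; loose, to be left alone
- spoon_mid (a point): centre of a steel spoon, 180 mm long, lying flat; loose, to be left alone
- tin_mid (a point): centre of a tin with a yellow label, 74 mm wide, 90 mm high; loose, to be left alone
- bowl_mid (a point): centre of a blue bowl, 130 mm wide, 50 mm high; loose, to be left alone
- spare_mid (a point): centre of a smaller yellow food box, 80 x 60 x 50 mm; loose, to be left alone
Things that resemble listed ones, but are neither listed nor needed, are in the scene too. There is more than one size of the part that bears foodbox_mid; the job needs the largest.

How it is judged:
By the outcome, as a careful person would: the job done as asked, in the order asked, and still so for the second after the job is handed in, with the robot touching nothing.
It also fails if it takes over 56 s, if anything falls off the work surface, if the arm or the gripper's body presses on something with over 40 N, if the wrist force passes 120 N, or if a joint passes its speed limit or range.

## Working session

There is one attempt and no reset: what is moved stays moved. The work goes in short steps, Python scripts to look and compute and a tool call to move; the robot and the scene stay as the last step left them, time stands still between calls to the robot, and variables do not carry over. Pictures are saved under pics/ and viewed, at most 10 in all, crops included, and the job is handed in when it is done.

Besides the shell and the picture viewer there is one more tool, called in YAML: its name, and indented under it one key for each argument. apply_moves: Moves the arm, as the interface text tells. Shifts and turns lie within -1 to 1; 1 stands for 800 mm of shift or 180 degrees of turn. Its arguments: {"type":"object","properties":{"claw":{"type":"array","items":{"type":"number"}},"travel":{"type":"array","items":{"type":"array","items":{"type":"number"}}},"turn":{"type":"array","items":{"type":"array","items":{"type":"number"}}},"newtons":{"type":"number"}},"required":["claw","travel","turn"]}

```bash
mkdir -p pics; cat > h.py <<'E'
import numpy as np, cv2, pickle
from station import manip
def snap(n,save=None):
    s=manip.snapshot(n)
    if save: cv2.imwrite('pics/'+save,cv2.cvtColor(s['pixels'],cv2.COLOR_RGB2BGR)); pickle.dump(s,open('pics/'+save+'.pkl','wb'))
    return s
def load(f): return pickle.load(open('pics/'+f+'.pkl','rb'))
def rays(s,uv):
    K=np.array(s['intrinsics']);uv=np.atleast_2d(np.float64(uv))
    # solve distortion
    d=(uv-[K[0,2],K[1,2]])/[K[0,0],K[1,1]];p=d.copy()
    for _ in range(20): p=d/(1+s['k1']*(p**2).sum(1,keepdims=True))
    return p
def onplane(s,uv,z):
    R=np.array(s['R']);t=np.array(s['t']);C=-R.T@t
    p=rays(s,uv);D=np.c_[p,np.ones(len(p))]@R
    return C+D*((z-C[2])/D[:,2])[:,None]
def cloud(s):
    h,w=s['depth'].shape;v,u=np.mgrid[:h,:w];p=rays(s,np.c_[u.ravel(),v.ravel()])
    z=s['depth'].ravel()[:,None]
    X=(np.c_[p,np.ones(len(p))]*z-np.array(s['t']))@np.array(s['R'])
    X[z[:,0]==0]=np.nan
    return X.reshape(h,w,3)
E
python3 - <<'E'
from h import *
for n in('top','side'):
    s=snap(n,n+'0.png');print(n,s['intrinsics'],s['k1'],-np.array(s['R']).T@s['t'])
print(manip.sense())
E
```

```text
top [[506.85859054   0.         276.35732142]
 [  0.         506.85859054 216.88731715]
 [  0.           0.           1.        ]] -0.07567087331232573 [ 0.30151145 -0.03598123  1.22308207]
side [[488.69832591   0.         279.9114751 ]
 [  0.         488.69832591 206.33022582]
 [  0.           0.           1.        ]] -0.012201198561873173 [0.33950735 0.8151042  0.92198812]
{'t': 0.1, 'q': array([ 1.08152264e+00,  5.28409423e-01,  1.43381584e+00,  3.03159090e-06,
        1.18139531e+00, -1.78498535e-01]), 'qd': array([ 0.00044072, -0.00418635, -0.00357758, -0.00095058, -0.00073699,
       -0.00105898]), 'tau': array([-9.92421374e-04, -4.43302238e+01, -1.78584695e+01, -2.85634360e-04,
        3.91146663e-03, -1.54485033e-06]), 'tcp_pos': array([0.19077552, 0.59447336, 0.23039597]), 'tool_rot': array([ 1.54763505e-01,  9.87951026e-01, -9.57503784e-04, -3.33615607e-04]), 'force': array([ 0.12102646,  0.38283056, -0.26650104]), 'ft_torque': array([0.03706951, 0.03691167, 0.01124738]), 'gripper_force': 0.0, 'finger_gap': 0.9927696656273147}
```

View pics/top0.png

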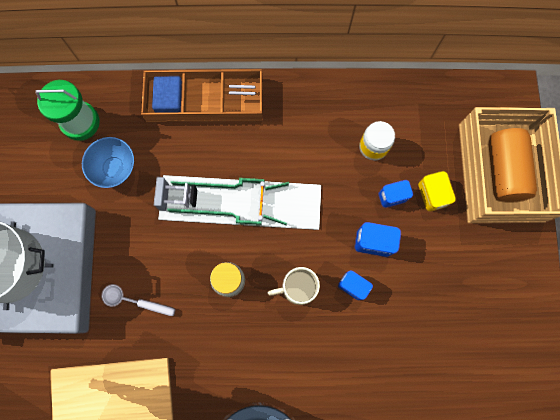

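View pics/side0.png

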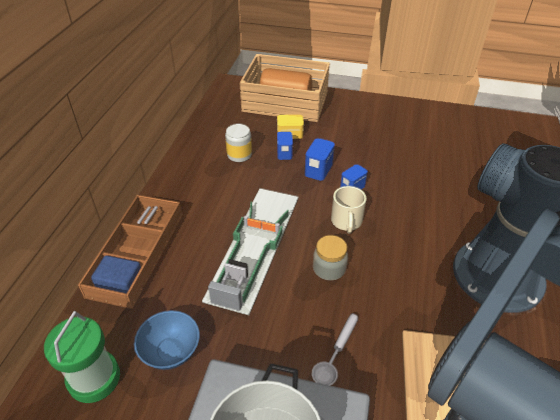

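The top view shows the slide from its open end (320,205) to the stop (165,193), with the gate at (262,202). 

Things that could be taken for the blue food box, by top-view pixel:
- (378,239), which looks the largest
- (397,193), smaller
- (356,286), smaller
- the blue cloth at (167,93)
- the yellow spare box at (437,190)

I choose (378,239). Next I measure it and check it in a close crop.

```bash
cat > m.py <<'E'
from h import *
s=load('top0.png');im=s['pixels'];X=cloud(s);hsv=cv2.cvtColor(im,cv2.COLOR_RGB2HSV)
def blobs(lo,hi,mn=15):
    m=cv2.inRange(hsv,lo,hi);n,l,st,c=cv2.connectedComponentsWithStats(m)
    return [(l==i,c[i]) for i in range(1,n) if st[i,4]>=mn]
print('blue')
for m,c in blobs((105,150,60),(125,255,255),100):
    P=X[m];z=np.nanpercentile(P[:,2],90);T=P[abs(P[:,2]-z)<.006]
    r=cv2.minAreaRect(np.float32(T[:,:2]*1000));print(c.round(),'z',z.round(4),[np.round(a,1) for a in r])
print('orange')
for m,c in blobs((5,180,150),(16,255,255),10):
    if 150<c[1]<250 and 240<c[0]<300:
        v,u=np.nonzero(m);print(c.round(1),m.sum(),np.c_[u,v][[0,-1]],np.nanmedian(X[m],0),cv2.minAreaRect(np.float32(onplane(s,np.c_[u,v],.032)[:,:2]*1000)))
print('white')
m=cv2.inRange(hsv,(0,0,150),(179,60,255));m[:,:150]=0;m[:,330:]=0;m[:165]=0;m[235:]=0
m=cv2.morphologyEx(m,cv2.MORPH_CLOSE,np.ones((15,15)))
c=max(cv2.findContours(m,0,2)[0],key=cv2.contourArea);c=c[:,0]
W=onplane(s,c,.006);r=cv2.minAreaRect(np.float32(W[:,:2]*1000));print(r,cv2.boxPoints(r).round(1).tolist())
E
python3 m.py
python3 - <<'E'
from h import *
s=load('top0.png');im=s['pixels'];a=cv2.resize(im[165:310,335:460],None,fx=3.2,fy=4,interpolation=2)[:, :, ::-1]
a=cv2.resize(im[170:305,335:460],None,fx=3,fy=3,interpolation=2)
b=cv2.resize(im[165:240,150:330],None,fx=3,fy=3,interpolation=2)
o=np.zeros((405,930,3),np.uint8);o[:405,:375]=a;o[:225,380:920]=b
cv2.imwrite('pics/crop1.png',cv2.resize(o,(790,344))[:,:,::-1])
E
```

```text
blue
[167.  94.] z 0.0524 [array([857.8, 229.8]), array([87.1, 69.2]), np.float64(1.2)]
[104. 161.] z 0.0461 [array([677.6, 366.2]), array([123.4, 125.2]), np.float64(1.3)]
[396. 193.] z 0.0572 [array([ 597.9, -332.9]), array([42.2, 65.9]), np.float64(14.4)]
[378. 239.] z 0.0776 [array([ 483.7, -281.3]), array([88.9, 61.1]), np.float64(79.8)]
[355. 286.] z 0.0573 [array([ 377. , -226.3]), array([63.2, 44.3]), np.float64(55.2)]
orange
white
((585.7941284179688, 53.777923583984375), (410.6917724609375, 114.01071166992188), 86.03497314453125) [[514.7000122070312, -147.10000610351562], [628.5, -155.0], [656.9000244140625, 254.6999969482422], [543.0999755859375, 262.6000061035156]]
```

View pics/crop1.png

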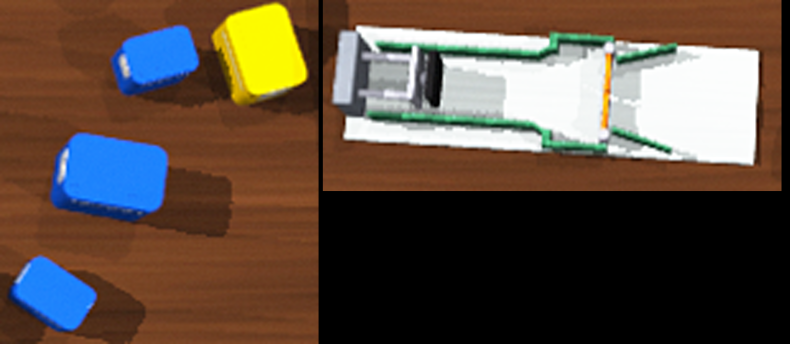

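The close crop confirms it. The box at (378,239) measures 89 x 61 mm with its top at 77 mm, while the other blue ones are about 65 x 43 mm and 57 mm high. The slide's gate is shut and the black pad is visible. Next I refine the slide frame from the green sides and the gate, in both views.

```bash
cat > lane.py <<'E'
from h import *
import sys
def lane(f,o0=np.array([.582,-.005]),yaw=np.radians(86.0)):
    s=load(f);im=s['pixels'];hsv=cv2.cvtColor(im,cv2.COLOR_RGB2HSV);h,w=im.shape[:2];X=cloud(s)
    v,u=np.mgrid[:h,:w]
    def tol(P): d=P[...,:2]-o0;c,n=np.cos(yaw),np.sin(yaw);return np.stack([d@[c,n],d@[-n,c]],-1)
    L0=tol(X)
    g=(cv2.inRange(hsv,(60,80,30),(90,255,255))>0)&(abs(L0[...,1])<.075)&(L0[...,0]>-.1)&(L0[...,0]<.25)
    Z=X[...,2];print('green z pct',np.nanpercentile(Z[g],[5,50,90,97]).round(4))
    for sg in(1,-1):
        k=g&(L0[...,1]*sg>.02)&(L0[...,0]>.08)&(L0[...,0]<.2)&(Z>.024)
        P=L0[k]; a,b=np.polyfit(P[:,0],P[:,1],1)
        print('guide',sg,k.sum(),'y@0 %.1f y@0.15 %.1f mm slope deg %.2f'%(b*1e3,(a*.15+b)*1e3,np.degrees(a)),'std',(P[:,1]-a*P[:,0]-b).std()*1e3)
    o=(cv2.inRange(hsv,(3,150,120),(20,255,255))>0)&(abs(L0[...,1])<.06)&(abs(L0[...,0])<.05)
    P=L0[o];print('orange',o.sum(),'centre mm',(np.nanmedian(P,0)*1e3).round(1),'z',np.nanmedian(Z[o]),'ylim',np.nanpercentile(P[:,1],[1,99])*1e3,'x fit',np.polyfit(P[:,1],P[:,0],1))
    k=(hsv[...,2]<60)&(abs(L0[...,1])<.03)&(L0[...,0]>.1)&(L0[...,0]<.23)&(Z>.04)
    if k.sum()>5:print('pad x',np.percentile(L0[k][:,0],[2,10,50,90])*1e3,'y',np.percentile(L0[k][:,1],[2,98])*1e3)
    k=(hsv[...,1]<90)&(abs(L0[...,1])<.06)&(L0[...,0]>.2)&(L0[...,0]<.29)&(Z>.055)
    if k.sum()>5:print('stop x',np.percentile(L0[k][:,0],[2,98])*1e3,'y',np.percentile(L0[k][:,1],[2,98])*1e3, np.median(Z[k]))
    # floor outline
    k=(hsv[...,1]<70)&(hsv[...,2]>130)&(abs(Z-.006)<.006)&(abs(L0[...,1])<.08)&(L0[...,0]>-.18)&(L0[...,0]<-.07)
    if k.sum()>5:
        P=L0[k];print('apron x min',np.percentile(P[:,0],[.5,2])*1e3,'y',np.percentile(P[:,1],[1,99])*1e3, np.median(Z[k]))
    b=(cv2.inRange(hsv,(105,130,50),(125,255,255))>0)
    return s,b,X,L0
if __name__=='__main__':
    for f in sys.argv[1:]: print(f);lane(f)
E
python3 lane.py top0.png side0.png
python3 - <<'E'
from h import *
s=load('side0.png');X=cloud(s);hsv=cv2.cvtColor(s['pixels'],cv2.COLOR_RGB2HSV)
m=(cv2.inRange(hsv,(105,130,50),(125,255,255))>0)&(np.linalg.norm(X[...,:2]-[.484,-.281],axis=-1)<.07)
z=np.percentile(X[m][:,2],95);T=X[m&(X[...,2]>z-.007)];print(z,cv2.minAreaRect(np.float32(T[:,:2]*1e3)))
E
```

```text
top0.png
green z pct [0.0082 0.0254 0.0311 0.0329]
guide 1 94 y@0 34.6 y@0.15 34.5 mm slope deg -0.03 std 1.2656839334279621
guide -1 76 y@0 -35.1 y@0.15 -33.2 mm slope deg 0.73 std 2.602350645032319
orange 37 centre mm [-1.9 -3.7] z 0.03156800653157393 ylim [-36.49515733  33.47479546] x fit [-0.01709063 -0.00210979]
pad x [157.07948483 157.51915217 159.76874131 163.71198073] y [-21.99644229  21.88286365]
stop x [230.83098462 248.89152327] y [-31.50816689  33.88497106] 0.06670965232545548
apron x min [-146.1917682  -145.05907523] y [-55.80246739  54.72311012] 0.005449252588406896
side0.png
green z pct [0.0154 0.0274 0.0305 0.0316]
guide 1 58 y@0 36.4 y@0.15 35.4 mm slope deg -0.36 std 0.9473758518407408
guide -1 46 y@0 -33.9 y@0.15 -33.3 mm slope deg 0.21 std 1.0493139820545598
orange 178 centre mm [-0.1 -2.2] z 0.023570550734009935 ylim [-34.79358288  35.20075388] x fit [ 0.00908398 -0.00026892]
pad x [158.08980135 159.10108298 162.85917918 165.46148461] y [-18.15775559  21.38539883]
stop x [230.35578841 249.17003705] y [-33.17145535  34.25571649] 0.0660537694020614
apron x min [-151.77249091 -146.67314164] y [-55.87870376  55.10111369] 0.004887419616149202
0.0771067617765474 ((483.4539489746094, -280.23321533203125), (100.20979309082031, 61.022193908691406), 79.57567596435547)
```

```bash
cat > go.py <<'E'
from h import *
from scipy.spatial.transform import Rotation as Ro
import sys
# usage: go.py x y z yawdeg [x y z yaw ...]  ; 'L' prefix: slide coordinates x y (m)
a=sys.argv[1:];L=a[0]=='L'
a=np.float64(a[1:] if L else a).reshape(-1,4)
st=manip.sense();p=st['tcp_pos'];R=Ro.from_quat(st['tool_rot'])
th=np.radians(86.0);O=np.array([.582,-.005]);e=np.array([np.cos(th),np.sin(th)]);n=np.array([-e[1],e[0]])
d=p[:2]-O;ax=R.as_matrix()[:,0];f=st['force'];T0=R.inv()
print('t %.2f p %s lane %s yawx %.2f F %s gap %.3f grip %.1f'%(st['t'],p.round(4),np.round([d@e,d@n],4),np.degrees(np.arctan2(ax[1],ax[0])),f.round(1),st['finger_gap'],st['gripper_force']))
print('q',st['q'].round(2),'lane F',np.round([f[:2]@e,f[:2]@n,f[2]],1))
for x,y,z,w in a:
    t=np.array([*(O+x*e+y*n if L else (x,y)),z])
    w=np.radians(w);c,s_=np.cos(w),np.sin(w)
    G=Ro.from_matrix(np.array([[c,s_,0],[s_,-c,0],[0,0,-1.]]))
    print('travel',(T0.apply(t-p)/.8).round(4).tolist(),'turn',((T0*G).as_rotvec()/np.pi).round(4).tolist(),'rows>=',np.linalg.norm(t-p)/.0417)
E
python3 go.py .5 .05 .23 110 .4837 -.281 .2 79.7
```

```text
t 0.10 p [0.1908 0.5945 0.2304] lane [0.5707 0.4321] yawx 162.19 F [ 0.1  0.4 -0.3] gap 0.993 grip 0.0
q [ 1.08  0.53  1.43  0.    1.18 -0.18] lane F [ 0.4 -0.1 -0.3]
travel [-0.5761, -0.5298, 0.0013] turn [-0.0006, 0.0002, 0.29] rows>= 15.015728306233118
travel [-0.6833, -0.9299, 0.0396] turn [-0.0006, 0.0004, 0.4583] rows>= 22.150567380996314
```

apply_moves:
  claw: [1,1,1,1]
  travel:
    - [-0.144,-0.1325,0]
    - [-0.144,-0.1325,0]
    - [-0.144,-0.1325,0]
    - [-0.144,-0.1325,0]
  turn:
    - [0,0,0]
    - [0,0,0]
    - [0,0,0]
    - [0,0,0]

```text
t: 0.43
tcp_pos: [0.2686, 0.4561, 0.2307]
tool_rot: [0.155, 0.988, -0.001, -0.0]
force: [0.7, 0.5, -0.2]
finger_gap: 0.999
gripper_force: 0.0
```

apply_moves:
  claw: [1,1,1,1]
  travel:
    - [-0.144,-0.1325,0]
    - [-0.144,-0.1325,0]
    - [-0.144,-0.1325,0]
    - [-0.144,-0.1325,0]
  turn:
    - [0,0,0]
    - [0,0,0]
    - [0,0,0]
    - [0,0,0]

```text
t: 0.77
tcp_pos: [0.3463, 0.3201, 0.2311]
tool_rot: [0.155, 0.988, -0.001, -0.0]
force: [0.8, 0.9, -0.9]
finger_gap: 1.002
gripper_force: 0.0
```

apply_moves:
  claw: [1,1,1,1]
  travel:
    - [-0.144,-0.1325,0]
    - [-0.144,-0.1325,0]
    - [-0.144,-0.1325,0]
    - [-0.144,-0.1325,0]
  turn:
    - [0,0,0]
    - [0,0,0]
    - [0,0,0]
    - [0,0,0]

```text
t: 1.1
tcp_pos: [0.424, 0.184, 0.2312]
tool_rot: [0.155, 0.988, -0.0, 0.0]
force: [0.3, 0.9, -0.6]
finger_gap: 1.003
gripper_force: 0.0
```

apply_moves:
  claw: [1,1,1,1,1]
  travel:
    - [-0.144,-0.1325,0]
    - [-0.144,-0.1325,0]
    - [-0.144,-0.1325,0]
    - [-0.144,-0.1325,0]
    - [-0.144,-0.1325,0]
  turn:
    - [0,0,0.15]
    - [0,0,0.15]
    - [0,0,0.15]
    - [0,0,0.15]
    - [0,0,0.15]

```text
t: 1.52
tcp_pos: [0.5043, 0.0452, 0.2314]
tool_rot: [0.385, 0.923, -0.0, 0.002]
force: [1.3, -0.4, -0.7]
finger_gap: 0.997
gripper_force: 0.0
```

```bash
python3 go.py .4837 -.281 .2 79.7
```

```text
t 1.52 p [0.5043 0.0452 0.2314] lane [0.0446 0.081 ] yawx 134.70 F [ 1.3 -0.4 -0.7] gap 0.997 grip 0.0
q [-0.13  0.37  1.73 -0.    1.04 -0.91] lane F [-0.3 -1.3 -0.7]
travel [-0.2715, -0.3052, 0.0401] turn [0.0011, 0.0012, 0.3056] rows>= 7.873604422396139
```

apply_moves:
  claw: [1,1,1,1,1]
  travel:
    - [-0.136,-0.153,0.02]
    - [-0.136,-0.153,0.02]
    - [-0.136,-0.153,0.02]
    - [-0.136,-0.153,0.02]
    - [-0.136,-0.153,0.02]
  turn:
    - [0,0,0.19]
    - [0,0,0.19]
    - [0,0,0.19]
    - [0,0,0.19]
    - [0,0,0.19]

```text
t: 1.93
tcp_pos: [0.4912, -0.1191, 0.2146]
tool_rot: [0.64, 0.768, -0.001, 0.001]
force: [-0.1, 0.8, -0.3]
finger_gap: 1.002
gripper_force: 0.0
```

```bash
python3 go.py .4837 -.281 .2 79.7
```

```text
t 1.93 p [ 0.4912 -0.1191  0.2146] lane [-0.1202  0.0826] yawx 100.38 F [-0.1  0.8 -0.3] gap 1.002 grip 0.0
q [-0.46  0.39  1.75 -0.    1.   -0.64] lane F [ 0.8  0.1 -0.3]
travel [-0.1973, -0.0457, 0.0189] turn [0.0001, 0.0009, 0.1149] rows>= 3.902475570919134
```

apply_moves:
  claw: [1,1,1,1,1]
  travel:
    - [-0.197,-0.0455,0.019]
    - [-0.197,-0.0455,0.019]
    - [-0.197,-0.0455,0.019]
    - [-0.197,-0.0455,0.019]
    - [-0.197,-0.0455,0.019]
  turn:
    - [0,0,0.115]
    - [0,0,0.115]
    - [0,0,0.115]
    - [0,0,0.115]
    - [0,0,0.115]

```text
t: 2.35
tcp_pos: [0.4859, -0.2815, 0.1995]
tool_rot: [0.766, 0.643, -0.001, 0.002]
force: [0.3, -0.1, 0.5]
finger_gap: 1.004
gripper_force: 0.0
```

apply_moves:
  claw: [1,1]
  travel:
    - [0,0,0]
    - [0,0,0]
  turn:
    - [0,0,0]
    - [0,0,0]

```text
t: 2.52
tcp_pos: [0.4847, -0.2734, 0.1995]
tool_rot: [0.764, 0.645, 0.0, -0.001]
force: [1.1, 0.2, -0.1]
finger_gap: 0.998
gripper_force: 0.0
```

```bash
python3 - <<'E'
from h import *
s=snap('wrist','w1.png');X=cloud(s);hsv=cv2.cvtColor(s['pixels'],cv2.COLOR_RGB2HSV)
m=(cv2.inRange(hsv,(105,130,50),(125,255,255))>0)&(np.linalg.norm(X[...,:2]-[.484,-.281],axis=-1)<.07)
print(m.sum());z=np.percentile(X[m][:,2],80);k=m&(abs(X[...,2]-z)<.006);T=X[k];r=cv2.minAreaRect(np.float32(T[:,:2]*1e3));print(z,r)
v,u=np.nonzero(k);print(u.min(),u.max(),v.min(),v.max())
E
python3 go.py .4837 -.281 .038 79.7
```

```text
866
0.07537869600293752 ((483.4986267089844, -284.67999267578125), (90.5405502319336, 59.94911193847656), 79.63822937011719)
247 323 152 260
t 2.57 p [ 0.4849 -0.2729  0.1997] lane [-0.274   0.0782] yawx 80.37 F [-0.1  0.   0.2] gap 1.003 grip 0.0
q [-0.71  0.48  1.64  0.    1.03 -0.55] lane F [0.  0.1 0.2]
travel [-0.0106, 0.0006, 0.2021] turn [-0.0006, -0.0005, 0.0037] rows>= 3.8835072442976717
```

View pics/w1.png

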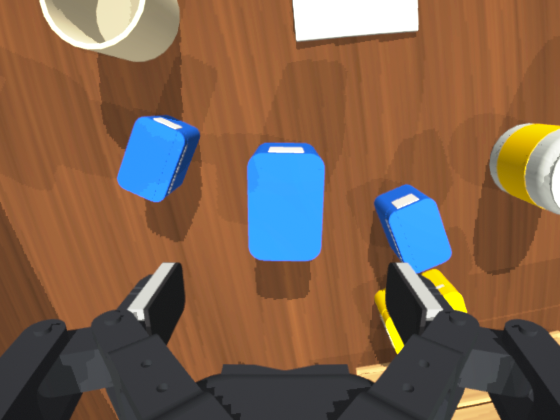

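The wrist view shows the big box at (286,205), clear between the fingers. The small blue boxes at (160,160) and (415,225) lie outside the fingers' way. I descend now.

apply_moves:
  claw: [1,1,1,1,1]
  travel:
    - [-0.011,0.001,0.04]
    - [-0.011,0.001,0.08]
    - [-0.011,0.001,0.11]
    - [-0.011,0.001,0.125]
    - [-0.011,0.001,0.125]
  turn:
    - [0,0,0.004]
    - [0,0,0.004]
    - [0,0,0.004]
    - [0,0,0.004]
    - [0,0,0.004]

```text
t: 2.98
tcp_pos: [0.4831, -0.2798, 0.0975]
tool_rot: [0.768, 0.641, -0.0, -0.004]
force: [-0.2, 0.3, -0.9]
finger_gap: 1.0
gripper_force: 0.0
```

apply_moves:
  claw: [1,1]
  travel:
    - [0,0,0]
    - [0,0,0]
  turn:
    - [0,0,0]
    - [0,0,0]

```text
t: 3.15
tcp_pos: [0.4856, -0.2829, 0.1012]
tool_rot: [0.768, 0.641, 0.0, 0.001]
force: [-0.3, 0.1, -0.6]
finger_gap: 1.0
gripper_force: 0.0
```

```bash
python3 go.py .4835 -.282 .036 79.7
```

```text
t 3.15 p [ 0.4856 -0.2829  0.1012] lane [-0.2839  0.0768] yawx 79.67 F [-0.3  0.1 -0.6] gap 1.000 grip 0.0
q [-0.73  0.63  1.7   0.    0.81 -0.55] lane F [ 0.1  0.3 -0.6]
travel [0.0007, -0.0028, 0.0815] turn [0.0005, 0.0002, -0.0002] rows>= 1.564628863617097
```

apply_moves:
  claw: [1,1,1,1,1]
  travel:
    - [0.001,-0.003,0.03]
    - [0.001,-0.003,0.06]
    - [0.001,-0.003,0.075]
    - [0.001,-0.003,0.0815]
    - [0.001,-0.003,0.0815]
  turn:
    - [0,0,0]
    - [0,0,0]
    - [0,0,0]
    - [0,0,0]
    - [0,0,0]

```text
t: 3.57
tcp_pos: [0.4825, -0.2821, 0.0347]
tool_rot: [0.768, 0.64, -0.0, -0.0]
force: [-0.0, -0.2, -0.3]
finger_gap: 1.0
gripper_force: 0.0
```

apply_moves:
  claw: [1,-1,-1,-1,-1]
  travel:
    - [0,0,0]
    - [0,0,0]
    - [0,0,0]
    - [0,0,0]
    - [0,0,0]
  turn:
    - [0,0,0]
    - [0,0,0]
    - [0,0,0]
    - [0,0,0]
    - [0,0,0]
  newtons: 45

```text
t: 3.98
tcp_pos: [0.4833, -0.283, 0.0362]
tool_rot: [0.768, 0.64, 0.0, 0.001]
force: [0.6, 0.8, 6.0]
finger_gap: 0.692
gripper_force: 50.3
```

apply_moves:
  claw: [-1,-1,-1,-1,-1]
  travel:
    - [0,0,0]
    - [0,0,0]
    - [0,0,0]
    - [0,0,0]
    - [0,0,0]
  turn:
    - [0,0,0]
    - [0,0,0]
    - [0,0,0]
    - [0,0,0]
    - [0,0,0]

```text
t: 4.4
tcp_pos: [0.4833, -0.283, 0.0362]
tool_rot: [0.768, 0.64, 0.0, 0.001]
force: [-0.1, 0.4, 6.9]
finger_gap: 0.699
gripper_force: 50.3
```

```bash
python3 go.py L -0.095 0 .12 86
```

```text
t 4.40 p [ 0.4833 -0.283   0.0362] lane [-0.2842  0.0791] yawx 79.57 F [-0.1  0.4  6.9] gap 0.699 grip 50.3
q [-0.73  0.73  1.74  0.    0.67 -0.55] lane F [0.4 0.2 6.9]
travel [0.2459, 0.072, -0.1049] turn [0.0007, 0.0004, -0.0357] rows>= 5.311977935033184
```

apply_moves:
  claw: [-1,-1,-1,-1,-1]
  travel:
    - [0,0,-0.03]
    - [0,0,-0.07]
    - [0,0,-0.105]
    - [0.04,0.012,-0.105]
    - [0.08,0.023,-0.105]
  turn:
    - [0,0,0]
    - [0,0,0]
    - [0,0,0]
    - [0,0,-0.015]
    - [0,0,-0.0357]

```text
t: 4.82
tcp_pos: [0.5134, -0.2246, 0.121]
tool_rot: [0.732, 0.681, 0.001, 0.003]
force: [-0.3, 0.7, -3.1]
finger_gap: 0.694
gripper_force: 50.5
```

apply_moves:
  claw: [-1,-1,-1,-1,-1]
  travel:
    - [0.04,0.008,0]
    - [0.08,0.015,0]
    - [0.12,0.023,0]
    - [0.15,0.031,0]
    - [0.16,0.031,0]
  turn:
    - [0,0,0]
    - [0,0,0]
    - [0,0,0]
    - [0,0,0]
    - [0,0,0]

```text
t: 5.23
tcp_pos: [0.546, -0.093, 0.1186]
tool_rot: [0.73, 0.683, 0.0, -0.001]
force: [-0.8, 0.2, -3.1]
finger_gap: 0.693
gripper_force: 50.5
```

apply_moves:
  claw: [-1,-1,-1,-1]
  travel:
    - [0,0,0]
    - [0,0,0]
    - [0,0,0]
    - [0,0,0]
  turn:
    - [0,0,0]
    - [0,0,0]
    - [0,0,0]
    - [0,0,0]

```text
t: 5.57
tcp_pos: [0.5456, -0.0982, 0.1188]
tool_rot: [0.732, 0.681, -0.0, 0.0]
force: [0.1, -0.7, -3.8]
finger_gap: 0.694
gripper_force: 50.5
```

```bash
python3 go.py L -0.095 0 .12 86; python3 - <<'E'
from h import *
for f in('top','side'):
    s=snap(f,f+'2.png');X=cloud(s);hsv=cv2.cvtColor(s['pixels'],cv2.COLOR_RGB2HSV)
    m=(cv2.inRange(hsv,(105,130,50),(125,255,255))>0)&(np.linalg.norm(X[...,:2]-[.575,-.1],axis=-1)<.09)
    P=X[m];print(f,m.sum(),cv2.minAreaRect(np.float32(P[:,:2]*1e3)),np.percentile(P[:,2],[1,50,99]))
E
```

```text
t 5.57 p [ 0.5456 -0.0982  0.1188] lane [-0.0955  0.0298] yawx 85.89 F [ 0.1 -0.7 -3.8] gap 0.694 grip 50.5
q [-0.38  0.59  1.71 -0.    0.84 -0.31] lane F [-0.7 -0.1 -3.8]
travel [0.0007, 0.0372, -0.0015] turn [-0.0, 0.0001, -0.0006] rows>= 0.7149280722194452Traceback (most recent call last):
  File "<stdin>", line 5, in <module>
    return _quantile_unchecked(
        a, q, axis, out, overwrite_input, method, keepdims, weights)
    return _ureduce(a,
                    func=_quantile_ureduce_func,
    ...<5 lines>...
                    overwrite_input=overwrite_input,
                    method=method)
    r = func(a, **kwargs)
    result = _quantile(arr,
                       quantiles=q,
    ...<2 lines>...
                       out=out,
                       weights=wgt)
    slices_having_nans = np.isnan(arr[-1, ...])
                                  ~~~^^^^^^^^^
IndexError: index -1 is out of bounds for axis 0 with size 0
```

apply_moves:
  claw: [-1,-1,-1,-1,-1]
  travel:
    - [0.0007,0.0372,0]
    - [0.0007,0.0372,0.03]
    - [0.0007,0.0372,0.06]
    - [0.0007,0.0372,0.08]
    - [0.0007,0.0372,0.0885]
  turn:
    - [0,0,-0.0006]
    - [0,0,-0.0006]
    - [0,0,-0.0006]
    - [0,0,-0.0006]
    - [0,0,-0.0006]

```text
t: 6.03
tcp_pos: [0.5738, -0.0988, 0.0457]
tool_rot: [0.731, 0.682, -0.001, -0.002]
force: [0.1, 0.1, -3.0]
finger_gap: 0.696
gripper_force: 50.4
```

apply_moves:
  claw: [-1,-1,-1,-1]
  travel:
    - [0,0,0]
    - [0,0,0]
    - [0,0,0]
    - [0,0,0]
  turn:
    - [0,0,0]
    - [0,0,0]
    - [0,0,0]
    - [0,0,0]

```text
t: 6.37
tcp_pos: [0.5765, -0.0988, 0.0494]
tool_rot: [0.731, 0.683, 0.001, 0.001]
force: [-0.2, -0.5, -1.6]
finger_gap: 0.695
gripper_force: 50.4
```

```bash
python3 go.py L -0.095 0 .0422 86; python3 - <<'E'
from h import *
s=snap('wrist','w2.png');s=snap('side','side3.png')
E
```

```text
t 6.37 p [ 0.5765 -0.0988  0.0494] lane [-0.094  -0.0011] yawx 86.09 F [-0.2 -0.5 -1.6] gap 0.695 grip 50.4
q [-0.36  0.73  1.67 -0.    0.74 -0.29] lane F [-0.5  0.2 -1.6]
travel [-0.0013, -0.0014, 0.009] turn [0.0008, 0.0003, 0.0005] rows>= 0.17634021903668812
```

View pics/w2.png

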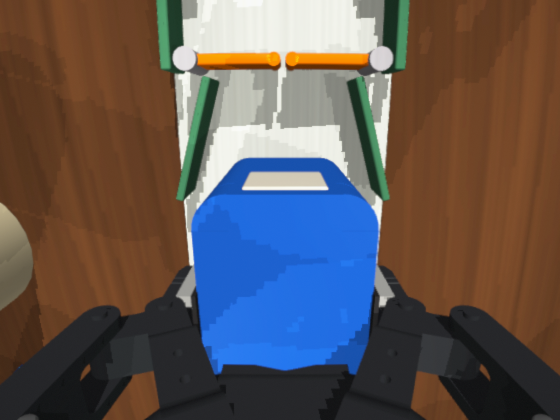

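The wrist view shows the box over the apron and both gate flaps shut, with hinge posts at (185,58) and (381,58) and the gap at (284,60). The box front spans columns 248 to 323. Now I compute the lateral offset from this view.

```bash
python3 - <<'E'
from h import *
s=load('w2.png');print(s['intrinsics'][0],s['k1']);X=cloud(s);hsv=cv2.cvtColor(s['pixels'],cv2.COLOR_RGB2HSV)
th=np.radians(86);O=np.array([.582,-.005]);e=np.array([np.cos(th),np.sin(th)]);n=np.array([-e[1],e[0]])
L=lambda P:np.stack([(P[...,:2]-O)@e,(P[...,:2]-O)@n],-1)*1e3
G=L(X)
o=(cv2.inRange(hsv,(5,180,120),(22,255,255))>0)
v,u=np.nonzero(o);P=L(onplane(s,np.c_[u,v],.032));q=(P[:,0]<15);P=P[q]
print('orange n',o.sum(),'x',np.percentile(P[:,0],[2,50,98]),'y',P[:,1].min(),P[:,1].max(),'fit',np.polyfit(P[:,1],P[:,0],1))
print('posts',L(onplane(s,[[185,58],[381,58]],.036)),[X[58,185],X[58,381]])
b=(cv2.inRange(hsv,(105,130,40),(125,255,255))>0)
k=b&(abs(X[...,2]-np.percentile(X[b][:,2],90))<.006);k[:215]=0
print('box top z',np.median(X[k][:,2]),'y edges',[ (G[v][k[v]][:,1].min().round(1),G[v][k[v]][:,1].max().round(1)) for v in (225,240,260,280)])
z=np.median(X[k][:,2]); 
print([L(onplane(s,[[np.nonzero(k[v])[0].min()-.5,v],[np.nonzero(k[v])[0].max()+.5,v]],z)).round(1).tolist() for v in (240,255)])
g=(cv2.inRange(hsv,(60,80,30),(90,255,255))>0)&(X[...,2]>.02)
for sg in(1,-1):
    k=g&(G[...,1]*sg>20)&(G[...,0]<-5);P=G[k];a=np.polyfit(P[:,0],P[:,1],1);print('funnel',sg,k.sum(),a,'y@-8',np.polyval(a,-8),'y@-60',np.polyval(a,-60))
E
```

```text
[346.7084155   0.        284.7413052] -0.08754870947946033
orange n 1952 x [-8.11744636 -4.92447407 -2.58365495] y -37.64185383433941 36.67631101875074 fit [-0.01008339 -4.98490011]
posts [[ -4.61053926  40.74908354]
 [ -4.50106084 -42.36261532]] [array([ 0.54093703, -0.00670691,  0.03564725]), array([ 0.62413414, -0.01237309,  0.0353123 ])]
  return _methods._mean(a, axis=axis, dtype=dtype,
  ret = ret.dtype.type(ret / rcount)
Traceback (most recent call last):
ValueError: zero-size array to reduction operation minimum which has no identity
```

apply_moves:
  claw: [-1,-1,-1,-1]
  travel:
    - [-0.001,-0.0008,0.0025]
    - [-0.001,-0.0008,0.005]
    - [-0.001,-0.0008,0.007]
    - [-0.001,-0.0008,0.007]
  turn:
    - [0,0,0]
    - [0,0,0]
    - [0,0,0]
    - [0,0,0]

```text
t: 6.8
tcp_pos: [0.5748, -0.0989, 0.0423]
tool_rot: [0.731, 0.683, -0.0, -0.0]
force: [0.1, -0.3, -3.3]
finger_gap: 0.696
gripper_force: 50.4
```

```bash
python3 go.py L -0.095 0 .0422 86
```

```text
t 6.80 p [ 0.5748 -0.0989  0.0423] lane [-0.0942  0.0006] yawx 86.11 F [ 0.1 -0.3 -3.3] gap 0.696 grip 50.4
q [-0.36  0.74  1.67  0.    0.73 -0.29] lane F [-0.3 -0.1 -3.3]
travel [-0.001, 0.0008, 0.0001] turn [-0.0, -0.0, 0.0006] rows>= 0.02407416814504248
```

apply_moves:
  claw: [-1,-1,-1,-1]
  travel:
    - [0,0,0.001]
    - [0,0,0.002]
    - [0,0,0.002]
    - [0,0,0.002]
  turn:
    - [0,0,0]
    - [0,0,0]
    - [0,0,0]
    - [0,0,0]

```text
t: 7.13
tcp_pos: [0.5748, -0.0989, 0.0422]
tool_rot: [0.731, 0.683, 0.0, 0.0]
force: [-3.2, 0.8, 7.3]
finger_gap: 0.699
gripper_force: 51.3
```

apply_moves:
  claw: [-1,-1,-1,-1]
  travel:
    - [0,0,0.001]
    - [0,0,0.002]
    - [0,0,0.002]
    - [0,0,0.002]
  turn:
    - [0,0,0]
    - [0,0,0]
    - [0,0,0]
    - [0,0,0]

```text
t: 7.47
tcp_pos: [0.5748, -0.0989, 0.0422]
tool_rot: [0.731, 0.683, 0.0, 0.0]
force: [-4.6, 1.9, 16.8]
finger_gap: 0.699
gripper_force: 52.5
```

```bash
python3 go.py L -0.095 0 .0422 86
```

```text
t 7.47 p [ 0.5748 -0.0989  0.0422] lane [-0.0942  0.0006] yawx 86.11 F [-4.6  1.9 16.8] gap 0.699 grip 52.5
q [-0.36  0.74  1.67 -0.    0.73 -0.29] lane F [ 1.5  4.8 16.8]
travel [-0.001, 0.0008, -0.0] turn [0.0002, 0.0001, 0.0006] rows>= 0.024710227430116565
```

The box is down on the apron: the underside touches the floor and the force rose. I ease the down force and push in stages.

apply_moves:
  claw: [-1,-1,-1,-1,-1]
  travel:
    - [0,0,-0.003]
    - [0.01,0.001,-0.003]
    - [0.02,0.001,-0.003]
    - [0.03,0.001,-0.003]
    - [0.04,0.001,-0.003]
  turn:
    - [0,0,0]
    - [0,0,0]
    - [0,0,0]
    - [0,0,0]
    - [0,0,0]

```text
t: 7.88
tcp_pos: [0.5789, -0.067, 0.0422]
tool_rot: [0.73, 0.683, 0.0, 0.001]
force: [-0.5, -4.6, 4.7]
finger_gap: 0.693
gripper_force: 51.2
```

apply_moves:
  claw: [-1,-1,-1,-1,-1]
  travel:
    - [0.01,0,0]
    - [0.02,0,0]
    - [0.03,0,0]
    - [0.03,0,0]
    - [0.03,0,0]
  turn:
    - [0,0,0]
    - [0,0,0]
    - [0,0,0]
    - [0,0,0]
    - [0,0,0]

```text
t: 8.3
tcp_pos: [0.5804, -0.0419, 0.0422]
tool_rot: [0.73, 0.683, 0.001, 0.001]
force: [0.7, 0.5, 5.7]
finger_gap: 0.693
gripper_force: 51.4
```

```bash
python3 go.py L 0 0 .0422 86
```

```text
t 8.30 p [ 0.5804 -0.0419  0.0422] lane [-0.037 -0.001] yawx 86.17 F [0.7 0.5 5.7] gap 0.693 grip 51.4
q [-0.26  0.74  1.68  0.    0.72 -0.2 ] lane F [ 0.5 -0.6  5.7]
travel [0.0462, -0.0011, 0.0] turn [0.0006, -0.0002, 0.0009] rows>= 0.8868217310751548
```

apply_moves:
  claw: [-1,-1,-1,-1,-1]
  travel:
    - [0.01,-0.0006,0]
    - [0.02,-0.0006,0]
    - [0.03,-0.0006,0]
    - [0.04,-0.0006,0]
    - [0.04,-0.0006,0]
  turn:
    - [0,0,0]
    - [0,0,0]
    - [0,0,0]
    - [0,0,0]
    - [0,0,0]

```text
t: 8.72
tcp_pos: [0.5819, -0.0102, 0.0422]
tool_rot: [0.73, 0.683, 0.001, 0.001]
force: [0.9, -1.4, 7.3]
finger_gap: 0.694
gripper_force: 51.4
```

```bash
python3 go.py L 0.1 0 .0422 86; python3 - <<'E'
from h import *
s=snap('wrist','w3.png');X=cloud(s);hsv=cv2.cvtColor(s['pixels'],cv2.COLOR_RGB2HSV)
th=np.radians(86);O=np.array([.582,-.005]);e=np.array([np.cos(th),np.sin(th)]);n=np.array([-e[1],e[0]])
G=np.stack([(X[...,:2]-O)@e,(X[...,:2]-O)@n],-1)*1e3
g=(cv2.inRange(hsv,(60,80,30),(90,255,255))>0)&(X[...,2]>.024)
for sg in(1,-1):
    k=g&(G[...,1]*sg>20)&(G[...,0]>75)&(G[...,0]<200);P=G[k];a=np.polyfit(P[:,0],P[:,1],1);print(sg,k.sum(),np.degrees(a[0]),'y@100',np.polyval(a,100),'y@180',np.polyval(a,180))
k=(hsv[...,2]<60)&(abs(G[...,1])<25)&(G[...,0]>120)&(G[...,0]<215)&(X[...,2]>.03);print('pad x',np.percentile(G[k][:,0],[2,10,50]) if k.any() else 0)
E
```

```text
t 8.72 p [ 0.5819 -0.0102  0.0422] lane [-0.0052 -0.0002] yawx 86.14 F [ 0.9 -1.4  7.3] gap 0.694 grip 51.4
q [-0.21  0.74  1.68  0.    0.72 -0.14] lane F [-1.3 -1.   7.3]
travel [0.1315, 0.0001, -0.0] turn [0.0005, -0.0, 0.0008] rows>= 2.5218677233344144
1 1058 0.010223788350514658 y@100 33.33693969462928 y@180 33.35121479612876
-1 1056 0.06462353843474071 y@100 -34.24225983203218 y@180 -34.15202835043416
pad x 0
```

View pics/w3.png

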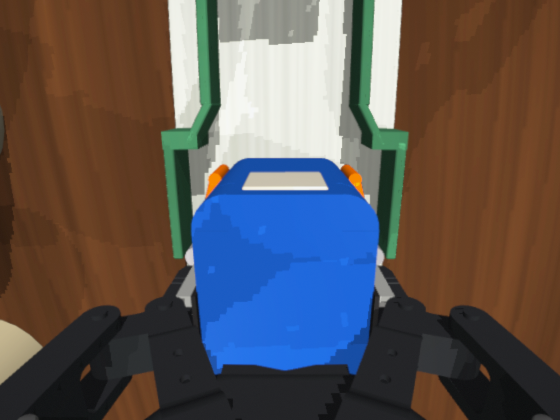

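The flaps are pushed open on both sides at (217,180) and (352,180), and the box is centred with the guides ahead at columns 215 to 355. I push on.

apply_moves:
  claw: [-1,-1,-1,-1,-1]
  travel:
    - [0.01,0.0002,0]
    - [0.02,0.0002,0]
    - [0.03,0.0002,0]
    - [0.04,0.0002,0]
    - [0.05,0.0002,0]
  turn:
    - [0,0,0.0004]
    - [0,0,0.0004]
    - [0,0,0.0004]
    - [0,0,0.0004]
    - [0,0,0.0004]

```text
t: 9.18
tcp_pos: [0.5845, 0.0285, 0.0422]
tool_rot: [0.731, 0.682, -0.0, 0.001]
force: [-1.1, -6.7, 7.2]
finger_gap: 0.694
gripper_force: 51.5
```

```bash
python3 go.py L 0.1 -0.0003 .0422 86
```

```text
t 9.18 p [0.5845 0.0285 0.0422] lane [ 0.0335 -0.0001] yawx 86.05 F [-1.1 -6.7  7.2] gap 0.694 grip 51.5
q [-0.14  0.74  1.67 -0.    0.73 -0.07] lane F [-6.7  0.7  7.2]
travel [0.0831, 0.0003, -0.0001] turn [0.0003, 0.0003, 0.0003] rows>= 1.5937121020121459
```

apply_moves:
  claw: [-1,-1,-1,-1,-1]
  travel:
    - [0.012,0.0002,0]
    - [0.024,0.0002,0]
    - [0.036,0.0002,0]
    - [0.048,0.0002,0]
    - [0.06,0.0002,0]
  turn:
    - [0,0,0]
    - [0,0,0]
    - [0,0,0]
    - [0,0,0]
    - [0,0,0]

```text
t: 9.6
tcp_pos: [0.5877, 0.0765, 0.0422]
tool_rot: [0.731, 0.682, -0.0, 0.0]
force: [-0.6, -5.4, 6.1]
finger_gap: 0.698
gripper_force: 51.6
```

apply_moves:
  claw: [-1,-1,-1,-1,-1]
  travel:
    - [0.007,0,0]
    - [0.012,0,0]
    - [0.012,0,0]
    - [0.012,0,0]
    - [0.012,0,0]
  turn:
    - [0,0,0]
    - [0,0,0]
    - [0,0,0]
    - [0,0,0]
    - [0,0,0]

```text
t: 10.02
tcp_pos: [0.5883, 0.0871, 0.0422]
tool_rot: [0.731, 0.682, 0.001, -0.0]
force: [0.4, -0.1, 7.3]
finger_gap: 0.701
gripper_force: 51.6
```

```bash
python3 go.py L 0.112 -0.0003 .0422 86; python3 - <<'E'
from h import *
for f in('side','top'):
    s=snap(f,f+'4.png');X=cloud(s);hsv=cv2.cvtColor(s['pixels'],cv2.COLOR_RGB2HSV)
    th=np.radians(86);O=np.array([.582,-.005]);e=np.array([np.cos(th),np.sin(th)])
    gx=(X[...,:2]-O)@e*1e3;gy=(X[...,:2]-O)@[-e[1],e[0]]*1e3
    b=(cv2.inRange(hsv,(105,130,40),(125,255,255))>0)&(abs(gy)<40)&(gx>0)&(gx<200);
    if b.any(): print(f,b.sum(),'box x',np.percentile(gx[b],[2,50,98]))
    k=(hsv[...,2]<60)&(abs(gy)<22)&(gx>140)&(gx<215)&(X[...,2]<.07)&(X[...,2]>.03)
    if k.any(): print('pad',k.sum(),np.percentile(gx[k],[2,10,50]))
E
```

```text
t 10.02 p [0.5883 0.0871 0.0422] lane [0.0924 0.0001] yawx 86.07 F [ 0.4 -0.1  7.3] gap 0.701 grip 51.6
q [-0.04  0.75  1.64  0.    0.75  0.03] lane F [-0.1 -0.4  7.3]
travel [0.0245, 0.0006, 0.0] turn [0.0002, -0.0003, 0.0004] rows>= 0.4709554842060989
side 783 box x [ 78.64147862 121.18912441 139.39533115]
pad 70 [157.00943673 158.65595563 162.71743212]
top 222 box x [48.59249797 56.27176006 69.01668937]
```

apply_moves:
  claw: [-1,-1,-1,-1,-1]
  travel:
    - [0.005,0.0004,-0.001]
    - [0.01,0.0004,-0.001]
    - [0.015,0.0004,-0.001]
    - [0.0175,0.0004,-0.001]
    - [0.0175,0.0004,-0.001]
  turn:
    - [0,0,0]
    - [0,0,0]
    - [0,0,0]
    - [0,0,0]
    - [0,0,0]

```text
t: 10.53
tcp_pos: [0.589, 0.101, 0.0422]
tool_rot: [0.731, 0.682, -0.0, -0.001]
force: [-0.3, 0.4, 1.6]
finger_gap: 0.696
gripper_force: 51.0
```

apply_moves:
  claw: [-1,-1]
  travel:
    - [0.001,0,0]
    - [0.002,0,0]
  turn:
    - [0,0,0]
    - [0,0,0]

```text
t: 10.7
tcp_pos: [0.5892, 0.1017, 0.0423]
tool_rot: [0.731, 0.682, -0.0, -0.0]
force: [-0.6, -2.6, 1.4]
finger_gap: 0.694
gripper_force: 50.9
```

```bash
python3 go.py L 0.112 -0.0003 .0422 86
```

```text
t 10.70 p [0.5892 0.1017 0.0423] lane [0.1069 0.0003] yawx 86.04 F [-0.6 -2.6  1.4] gap 0.694 grip 50.9
q [-0.02  0.75  1.63 -0.    0.76  0.05] lane F [-2.7  0.5  1.4]
travel [0.0063, 0.0007, 0.0001] turn [-0.0003, 0.0001, 0.0002] rows>= 0.12224900557898986
```

apply_moves:
  claw: [-1,-1]
  travel:
    - [0.001,0,0]
    - [0.002,0,0]
  turn:
    - [0,0,0]
    - [0,0,0]

```text
t: 10.87
tcp_pos: [0.5895, 0.1032, 0.0423]
tool_rot: [0.731, 0.682, -0.0, -0.0]
force: [-0.0, -2.0, 0.4]
finger_gap: 0.696
gripper_force: 50.9
```

apply_moves:
  claw: [-1,-1]
  travel:
    - [0.001,0,0]
    - [0.002,0,0]
  turn:
    - [0,0,0]
    - [0,0,0]

```text
t: 11.03
tcp_pos: [0.5896, 0.105, 0.0422]
tool_rot: [0.731, 0.682, -0.0, -0.0]
force: [-0.4, -1.5, -0.5]
finger_gap: 0.698
gripper_force: 50.7
```

apply_moves:
  claw: [-1,-1]
  travel:
    - [0.001,0,0]
    - [0.001,0,0]
  turn:
    - [0,0,0]
    - [0,0,0]

```text
t: 11.2
tcp_pos: [0.5897, 0.1058, 0.0422]
tool_rot: [0.731, 0.682, -0.0, -0.0]
force: [-0.4, -1.6, -0.8]
finger_gap: 0.698
gripper_force: 50.6
```

apply_moves:
  claw: [-1,-1]
  travel:
    - [0.001,0,0.0001]
    - [0.001,0,0.0001]
  turn:
    - [0,0,0]
    - [0,0,0]

```text
t: 11.37
tcp_pos: [0.5897, 0.1062, 0.0423]
tool_rot: [0.731, 0.682, -0.0, 0.0]
force: [-1.1, -3.1, 0.2]
finger_gap: 0.697
gripper_force: 50.6
```

apply_moves:
  claw: [-1,-1]
  travel:
    - [0.001,0,0.0001]
    - [0.001,0,0.0001]
  turn:
    - [0,0,0]
    - [0,0,0]

```text
t: 11.53
tcp_pos: [0.5898, 0.1067, 0.0423]
tool_rot: [0.731, 0.682, -0.001, 0.0]
force: [-0.7, -5.7, 0.3]
finger_gap: 0.697
gripper_force: 50.6
```

apply_moves:
  claw: [-1,-1]
  travel:
    - [0.001,0,0.0001]
    - [0.001,0,0.0001]
  turn:
    - [0,0,0]
    - [0,0,0]

```text
t: 11.7
tcp_pos: [0.5898, 0.1072, 0.0423]
tool_rot: [0.731, 0.682, -0.001, 0.0]
force: [-0.5, -7.1, -0.1]
finger_gap: 0.696
gripper_force: 50.7
```

apply_moves:
  claw: [-1,-1]
  travel:
    - [0.001,0,0.0001]
    - [0.001,0,0.0001]
  turn:
    - [0,0,0]
    - [0,0,0]

```text
t: 11.87
tcp_pos: [0.5899, 0.1076, 0.0423]
tool_rot: [0.731, 0.683, -0.001, 0.0]
force: [-1.7, -7.0, 1.3]
finger_gap: 0.698
gripper_force: 50.8
```

apply_moves:
  claw: [-1,-1]
  travel:
    - [0.001,0,0.0001]
    - [0.001,0,0.0001]
  turn:
    - [0,0,0]
    - [0,0,0]

```text
t: 12.03
tcp_pos: [0.5899, 0.108, 0.0424]
tool_rot: [0.731, 0.683, -0.001, 0.001]
force: [-1.4, -8.8, 2.1]
finger_gap: 0.694
gripper_force: 50.9
```

apply_moves:
  claw: [-1,-1,-1]
  travel:
    - [0.001,0,0]
    - [0.0015,0,0]
    - [0.0015,0,0]
  turn:
    - [0,0,0]
    - [0,0,0]
    - [0,0,0]

```text
t: 12.28
tcp_pos: [0.59, 0.1086, 0.0424]
tool_rot: [0.731, 0.683, -0.001, 0.001]
force: [-1.9, -9.8, 1.7]
finger_gap: 0.699
gripper_force: 50.9
```

```bash
python3 go.py L 0.112 -0.0003 .0422 86
```

```text
t 12.28 p [0.59   0.1086 0.0424] lane [ 1.138e-01 -1.000e-04] yawx 86.11 F [-1.9 -9.8  1.7] gap 0.699 grip 50.9
q [-0.    0.76  1.63 -0.    0.76  0.07] lane F [-9.9  1.2  1.7]
travel [-0.0023, 0.0003, 0.0003] turn [-0.0002, 0.0011, 0.0006] rows>= 0.04505431545683595
```

apply_moves:
  claw: [-1,-1,-1,-1]
  travel:
    - [0.001,0,0]
    - [0.001,0,0]
    - [0.001,0,0]
    - [0.001,0,0]
  turn:
    - [0,0,0]
    - [0,0,0]
    - [0,0,0]
    - [0,0,0]

```text
t: 12.62
tcp_pos: [0.59, 0.109, 0.0425]
tool_rot: [0.731, 0.683, -0.002, 0.001]
force: [-1.9, -12.6, 2.2]
finger_gap: 0.693
gripper_force: 50.9
```

Pressed home at 12.6 N. I release and rise.

apply_moves:
  claw: [1,1,1,1,1]
  travel:
    - [0,0,0]
    - [0,0,0]
    - [0,0,0]
    - [0,0,0]
    - [0,0,0]
  turn:
    - [0,0,0]
    - [0,0,0]
    - [0,0,0]
    - [0,0,0]
    - [0,0,0]

```text
t: 13.03
tcp_pos: [0.5903, 0.1123, 0.0421]
tool_rot: [0.731, 0.682, 0.0, -0.0]
force: [0.5, 0.2, -0.2]
finger_gap: 1.004
gripper_force: 0.0
```

apply_moves:
  claw: [1,1,1,1,1]
  travel:
    - [0,0,0]
    - [0,0,-0.02]
    - [0,0,-0.05]
    - [0,0,-0.1]
    - [0,0,-0.14]
  turn:
    - [0,0,0]
    - [0,0,0]
    - [0,0,0]
    - [0,0,0]
    - [0,0,0]

```text
t: 13.45
tcp_pos: [0.5901, 0.1119, 0.1554]
tool_rot: [0.731, 0.682, -0.0, -0.0]
force: [0.6, -0.5, -0.5]
finger_gap: 1.0
gripper_force: 0.0
```

apply_moves:
  claw: [1,1,1,1,1]
  travel:
    - [-0.05,0,-0.05]
    - [-0.1,0,-0.08]
    - [-0.15,0,-0.1]
    - [-0.19,0,-0.1]
    - [-0.19,0,-0.1]
  turn:
    - [0,0,0]
    - [0,0,0]
    - [0,0,0]
    - [0,0,0]
    - [0,0,0]

```text
t: 13.87
tcp_pos: [0.5811, -0.0453, 0.2367]
tool_rot: [0.732, 0.681, 0.001, 0.003]
force: [1.0, 0.3, 0.4]
finger_gap: 1.0
gripper_force: 0.0
```

```bash
python3 go.py L 0 0 .2 86; python3 - <<'E'
from h import *
a=snap('top','top5.png')['pixels'];b=snap('side','side5.png')['pixels'];c=snap('wrist','w5.png')['pixels']
x=cv2.resize(a[160:240,145:330],None,fx=2.1,fy=2.1,interpolation=2)
y=cv2.resize(b[180:315,200:305],None,fx=3,fy=3,interpolation=2)
z=cv2.resize(c,(450,338))
o=np.zeros((580,790,3),np.uint8);o[:x.shape[0],:x.shape[1]]=x;o[:y.shape[0],475:475+y.shape[1]]=y;o[180:518,:450]=z
cv2.imwrite('pics/fin.png',o[:,:,::-1])
E
```

```text
t 13.87 p [ 0.5811 -0.0453  0.2367] lane [-0.0403 -0.0019] yawx 85.83 F [1.  0.3 0.4] gap 1.000 grip 0.0
q [-0.27  0.46  1.54 -0.    1.13 -0.19] lane F [ 0.3 -0.9  0.4]
travel [0.0506, -0.0028, 0.0457] turn [0.0018, 0.0012, -0.0009] rows>= 1.308824744989732
```

View pics/fin.png

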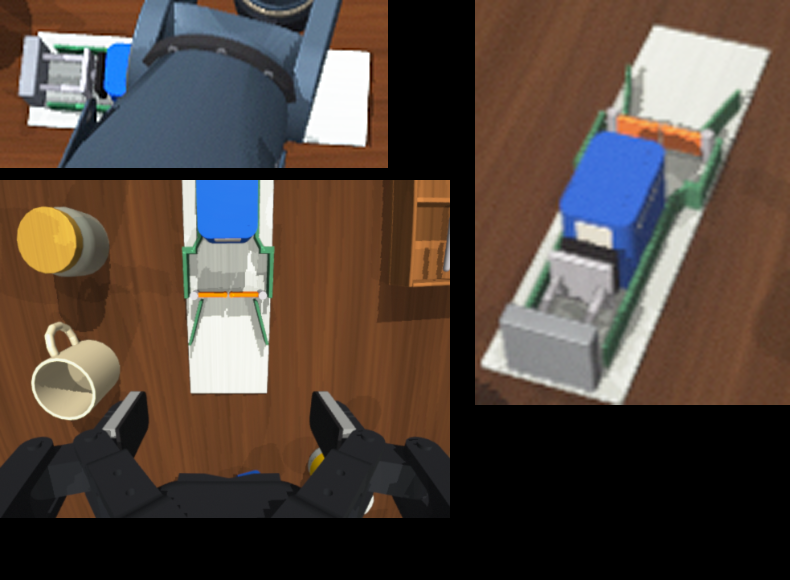

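The box stands upright in the guides against the pad, and both orange flaps are shut straight across at (228,294) in the wrist view. The mug and jar are undisturbed, and the robot is clear of everything.

apply_moves:
  claw: [1,1,1]
  travel:
    - [0,0,0]
    - [0,0,0]
    - [0,0,0]
  turn:
    - [0,0,0]
    - [0,0,0]
    - [0,0,0]

```text
t: 14.27
tcp_pos: [0.5794, -0.0382, 0.2333]
tool_rot: [0.73, 0.683, -0.0, -0.001]
force: [0.1, 0.5, -0.4]
finger_gap: 0.997
gripper_force: 0.0
```

```bash
python3 -c "
from station import manip
print(manip.sign_off())"
```

```text
the job is handed in; nothing more can be done
None
```

I handed the job in at about 14 s: the large blue food box stands in the slide against the black pad (pressed to 12.6 N at the hand, then released), both flaps are shut behind it, and I saw no other item disturbed; no verdict came back.

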